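Dock the battery pack and select its charging bay

ROBOT

A 6-joint arm with a two-finger parallel gripper is mounted at the origin on the work surface. World frame = base frame: x ahead of the robot, y to its left, z up, the work surface at z = 0. Lengths are in m, angles in rad, forces in N, time in s.
With the tool pointing down it reaches from about 0.15 to 0.775 m from the base axis. Payload 6.1 kg.
Tool frame: the origin (TCP) lies at the very end of the fingers, on their centre line; the grasp point (between the pads) lies 19 mm behind it; x points along the fingers, y is the direction in which the jaws open and shut, and the axes are right-handed (so a half turn about x gives the same grasp; the last joint's range is limited). The gripper opens to 85 mm and grips with 20 to 120 N. Pads are 22 mm wide; open, the fingers measure 114 mm over their backs; the gripper's body (76 mm by 85 mm) begins 54 mm behind the grasp point. The pads swing forward as they close: fully open they stand 13 mm farther back than shut.
Start: joints at [-1.324, 0.126, -0.04, 1.405, 0, 1.571], TCP at [0.128, -0.509, 0.231] pointing down, gripper open.
Joint ranges: [-2.72, 2.72], [-0.95, 1.95], [-1.27, 1.35], [-1.78, 2.02], [-1.46, 1.47], [-3.14, 3.14]. Speed limits (rad/s): [2.39, 2.39, 3.01, 3.14, 3.14, 3.14].

INTERFACE

Orientations are given as a unit quaternion [x, y, z, w].
In Python, from plant import sensors, imaging, manip gives the robot as it stands. The module is installed in compiled form; this text tells all that it offers.
- The arm moves only by the tool arm_command, never from a script. Its argument "plan" is one flat list of numbers, 6 for each row, row after row: the shift along the tool's x, y, z in cm, then the turn, a rotation vector about the tool's x, y, z in rad. In form: [x, y, z, wx, wy, wz, x, y, z, wx, wy, wz, ...]. A call has 1 to 20 rows; each row is the pose to reach, as a shift and turn from the pose measured when the call began, along the tool's axes at that moment; what a row does not reach only later rows make up. A row lasts 1/8 s, in which the tool goes at most 62.5 mm and 10.7 degrees, less where a joint would pass 70% of its speed; a pose out of reach is approached as far as the arm can. A call with a gripper value outside its range is refused whole. "hand" is the finger opening in cm, from 0 to 8.54, set as the call begins (left out, the last holds). The fingers move at their own pace and stop on an object; "squeeze" is the grip in N (left out, the last holds). Time passes only in rows, so rows that repeat a pose let the fingers close. It gives the time, the measured TCP pose, the force and the opening at its end, in the units of the state.
- sensors.get_obs(): the state, without advancing time (a new reading comes with each control period).
- imaging.read_camera(name): name is "side" or "top" or "wrist"; returns a dict with "color" (480x640x3 uint8, blue, green, red), "range_z" (480x640 float32, m along the optical axis (not along the pixel's ray), 0 where there is no reading), "fov_y" (degrees; the focal length in pixels is half the picture's height over the tangent of half this angle, whatever the lens; pixels are square), "cx", "cy" (the principal point, pixels), "rvec" (rotation vector, rad) and "tvec" (3), from world to camera coordinates, as OpenCV has them. Camera axes: x right, y down, z forward; pixel columns grow to the right and rows downward; lengths in m; the calibration is good to about 2 mm. A picture is of the moment at which its call begins.
- manip.hand_in(): hands the job in, once; it reports no verdict.
The state is a dict: "t": time; "q": joint angles; "qd": joint speeds; "tau": joint torques, N m; "tcp_pos": TCP position; "ee_rot": TCP orientation; "wrist_force": force on the tool from outside, world axes, zero at the start; "ft_torque": the same for the moment, N m; "gripper_width": opening from 0.0 (shut) to 1.0 (fully open).
Only numpy, scipy, OpenCV 4.12 (cv2) and the standard library are available. Lean on these libraries where they do the work, as an engineer would, in place of code of your own. Each camera call takes 0.05 s, during which the arm holds its last target. There are 200 camera calls.

TASK

Plug the loose battery pack fully home, plug foot down, into the one empty bay of the charging station on the desk. Then pull the selector dial up to unlock it, turn it so that its nose points at the bay you have just filled, push it fully back in and let go.

Things in the scene. Friction and masses are not known exactly. Their poses are not given: they have to be found in the camera images.
- pack: the loose grey battery pack, standing upright on the desk on its plug foot. Box 44 mm (its x) by 32 mm (its y) by 55 mm high, above a black block plug foot 34 mm (x) by 22 mm (y) by 16 mm high; total height 71 mm, about 0.12 kg. Origin: centre of the underside of the foot; z up. It fits a bay either way round (half turn about z).
- station: white slab 200 mm (x) by 360 mm (y), 25 mm thick; origin at its underside, 5 mm to +x of its middle, +x away from the robot. Its dial is at (-60, 0) mm. Four bays stand on it, 140 mm from the dial, at +75, +38, -38 and -75 degrees from +x. Three hold latched-in packs like the loose one, tops 102 mm above the desk; which bay is empty varies.
- socket (a point): centre of the socket mouth of the empty bay, a white block 58 mm (x) by 48 mm (y) whose top, level with the mouth, is 47 mm above the desk. The rectangular hole is 36.5 mm (x) by 24.5 mm (y), 18 mm deep, slightly chamfered; z up, the pack's x goes along its x (either way). Fully home, the pack's box rests on the block, its foot 16 mm below the mouth.
- dial_grip (a point): point on the selector dial's vertical axis, in its grip bar, 72 mm above the desk when the dial is in. The bar is 56 mm long (x), 14 mm wide (y), 38 mm high, its top 15 mm above this point; below it is a disc of 33 mm radius, its top 22 mm below this point. The axes turn with the dial: +x is where its nose (pointed tab at the disc's rim) and the white line on top point, z up.
- dial_lift (a joint): how far the dial is pulled up: 0 m pushed fully in, 0.012 m fully out. It needs about 3 N either way and stays where it is left. Teeth under the dial keep it from leaving its notch until it is about 6 mm out, and let it back in only at a notch.
- dial_turn (a joint): angle of the dial in rad, counter-clockwise from above positive, 0 when the nose points along the station's +x. It starts pushed in, in the wide idle notch near 0. The other notches are at +-38 and +-75 degrees, where the nose points straight at a bay, each with about 4 degrees of play either way; stops near +-80 degrees. Turning needs about 0.05 N m; it stays where it is left.
Mind the look-alikes: they are no part of the job. What is shaped like the pack but green or purple is not meant.

How it is judged:
By the outcome, as a careful person would: the job done as asked, in the order asked, and still so for the second after the job is handed in, with the robot touching nothing.
It also fails if it takes over 54 s, if anything falls off the work surface, if the arm or the gripper's body presses on something with over 40 N, if the wrist force passes 120 N, or if a joint passes its speed limit or range.

## Working session

There is one attempt and no reset: what is moved stays moved. The work goes in short steps, Python scripts to look and compute and a tool call to move; the robot and the scene stay as the last step left them, time stands still between calls to the robot, and variables do not carry over. Pictures are saved under pics/ and viewed, about 8 in all and at most 12, crops included, and the job is handed in when it is done.

Besides the shell and the picture viewer there is one more tool, called after "Call:" as a command line: name --argument value ..., lists and objects as JSON in quotes. arm_command: Moves the arm, as the interface text tells. Its arguments: {"type":"object","properties":{"plan":{"type":"array","items":{"type":"number"}},"hand":{"type":"number"},"squeeze":{"type":"number"}},"required":["plan"]}

```bash
mkdir -p pics; cat > h.py <<'E'
import numpy as np, cv2
from scipy.spatial.transform import Rotation as R
from plant import sensors, imaging, manip
def cam(n):
    c=imaging.read_camera(n); np.savez('%s.npz'%n,**c); return c
def load(n): return dict(np.load('%s.npz'%n))
def fl(c): return 240/np.tan(np.radians(float(c['fov_y']))/2)
def cloud(c):
    f=fl(c); z=c['range_z']; v,u=np.mgrid[0:480,0:640]
    P=np.stack([(u-c['cx'])/f*z,(v-c['cy'])/f*z,z],-1)
    M=cv2.Rodrigues(c['rvec'])[0]
    W=(P-c['tvec'].ravel())@M; W[z==0]=np.nan; return W
def ray(c,u,v,h):
    f=fl(c);M=cv2.Rodrigues(c['rvec'])[0]
    d=M.T@np.array([(u-c['cx'])/f,(v-c['cy'])/f,1]);o=-M.T@c['tvec'].ravel()
    return o+d*(h-o[2])/d[2]
def toolmove(target):
    o=sensors.get_obs(); T=R.from_quat(o['ee_rot'])
    return T.inv().apply(np.array(target)-o['tcp_pos'])*100
E
python3 - <<'E'
from h import *
for n in ['top','side']:
    c=cam(n); cv2.imwrite('pics/%s0.png'%n,c['color']); print(n,c['fov_y'],c['cx'],c['cy'],(-cv2.Rodrigues(c['rvec'])[0].T@c['tvec'].ravel()))
o=sensors.get_obs(); print(o); print(R.from_quat(o['ee_rot']).as_matrix().round(3))
E
```

```text
top 54.62223849382171 321.43865886169885 238.65748672622678 [ 0.45922732 -0.06673804  0.94402333]
side 53.256982945536805 323.8186532028948 245.02904441822028 [ 0.25879463 -0.72200711  0.57347924]
{'t': 0.1, 'q': array([-1.32398428e+00,  1.26315449e-01, -4.05134720e-02,  1.40540864e+00,
       -7.12389190e-06,  1.57079339e+00]), 'qd': array([ 0.00147546, -0.00179886,  0.00165348,  0.00116465, -0.00151026,
       -0.00018325]), 'tau': array([ 9.31175964e-04, -4.36907923e+01,  3.53602624e+01,  1.36982667e-02,
       -1.07315918e-04, -8.92097319e-06]), 'tcp_pos': array([ 0.12817086, -0.50872637,  0.23060561]), 'ee_rot': array([-0.7016638 , -0.0875463 ,  0.70179424, -0.08653556]), 'wrist_force': array([-0.15536917,  0.20033956,  0.21719645]), 'ft_torque': array([0.00453239, 0.02482965, 0.02204214]), 'gripper_width': 0.9979726003983573}
[[-0.     0.244 -0.97 ]
 [ 0.001 -0.97  -0.244]
 [-1.    -0.001  0.   ]]
```

View pics/top0.png

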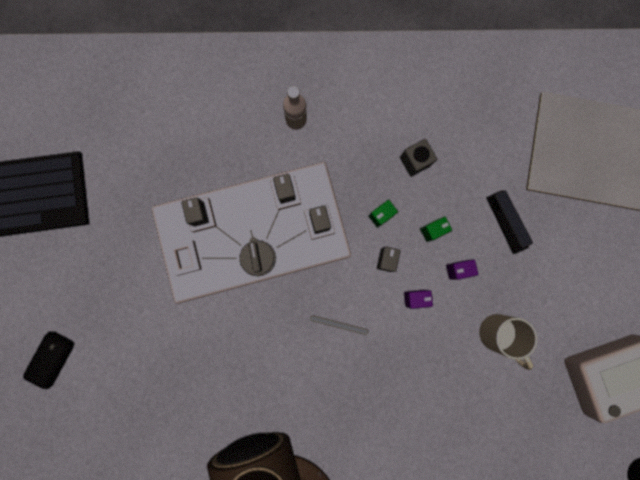

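View pics/side0.png

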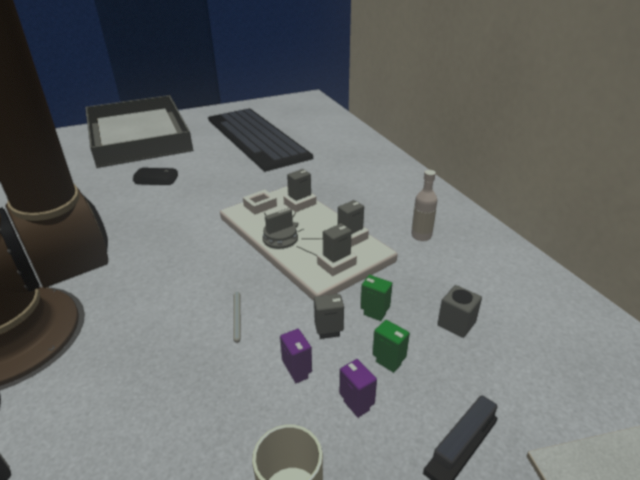

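Top picture: the empty bay is at (187,259), which is the +75° bay. The dial is at (256,257) with its nose up at (252,235). Candidates for the pack are grey (390,259), green (384,213) and (437,228), purple (463,269) and (419,299), a grey cube with a hole (419,156), and three latched packs on the station. The upright grey one at (390,259) fits the description. I'll measure it with depth and check it in a crop.

```bash
python3 - <<'E'
from h import *
c=load('top');W=cloud(c);print('desk z',np.nanmedian(W[330:400,120:200,2]))
def rect(box,z0,z1,name):
    u0,v0,u1,v1=box;S=W[v0:v1,u0:u1].reshape(-1,3);S=S[(S[:,2]>z0)&(S[:,2]<z1)]
    r=cv2.minAreaRect((S[:,:2]*1000).astype(np.float32));print(name,len(S),'z',np.median(S[:,2]).round(4),[np.round(x,1) for x in r]);return S
rect((370,235,415,285),.062,.085,'pack')
rect((165,235,212,285),.04,.055,'bay')
rect((225,225,285,290),.078,.1,'bar')
rect((225,225,285,290),.04,.058,'disc')
rect((145,155,360,310),.018,.03,'slab')
for n,b in dict(p1=(175,190,215,235),p2=(268,168,300,208),p3=(303,200,335,240)).items(): rect(b,.094,.11,n)
img=c['color'];a=cv2.resize(img[225:295,350:430],None,fx=5,fy=5,interpolation=3);b=cv2.resize(img[225:295,160:280],None,fx=5,fy=5,interpolation=3)
x=np.hstack([a,b])[:, :800]
x=np.hstack([cv2.resize(a,(400,350)),cv2.resize(b,(400,233)) if 0 else b[:, :400]])
cv2.imwrite('pics/crop1.png',np.clip(x.astype(float)*1.8,0,255).astype(np.uint8))
E
```

```text
desk z -0.0002456159827068028
pack 404 z 0.0709 [array([ 488.1, -216.5]), array([32.8, 44.1]), np.float64(76.5)]
bay 563 z 0.0467 [array([499.8, 177.5]), array([58.4, 48.7]), np.float64(14.3)]
bar 239 z 0.0868 [array([496.6,  37.7]), array([55.7, 14.3]), np.float64(10.0)]
disc 689 z 0.0498 [array([497.3,  37.2]), array([64.7, 66.3]), np.float64(50.5)]
slab 13795 z 0.025 [array([550.3,  51. ]), array([200.2, 360. ]), np.float64(13.8)]
p1 442 z 0.1017 [array([583.1, 147.8]), array([44.4, 32.8]), np.float64(13.3)]
p2 415 z 0.1019 [array([624.3, -19.7]), array([44. , 31.8]), np.float64(14.4)]
p3 418 z 0.1021 [array([564.1, -84.7]), array([44.2, 32.3]), np.float64(13.3)]
```

View pics/crop1.png

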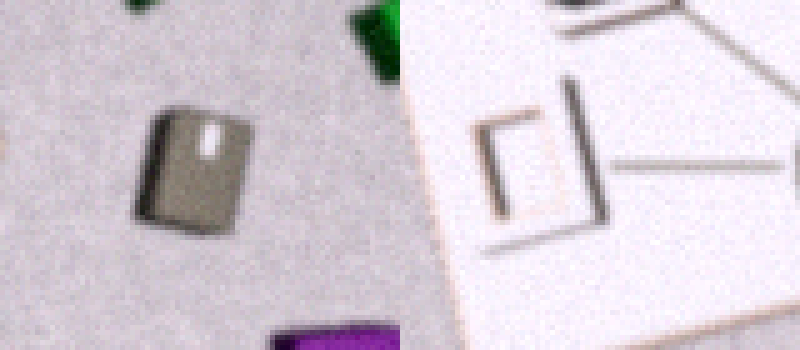

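The crop shows the grey pack upright with its white mark at (210,140), and the empty socket hole at right (510,165). The sizes, heights and dial-to-bay geometry all agree with the description to about 1 mm. Targets:
- **Pack:** (488.1, -216.5) mm, x axis at -13.5°
- **Socket:** (499.8, 177.6) mm, yaw 13.8°
- **Dial:** (496.9, 37.6) mm

I'll turn the tool +152° about world z, which keeps joint 6 central, and move above the pack.

Call:
arm_command --plan '[8.0, -19.55, -42.05, -2.66, 0, 0, 8.0, -19.55, -42.05, -2.66, 0, 0, 8.0, -19.55, -42.05, -2.66, 0, 0, 8.0, -19.55, -42.05, -2.66, 0, 0, 8.0, -19.55, -42.05, -2.66, 0, 0, 8.0, -19.55, -42.05, -2.66, 0, 0, 8.0, -19.55, -42.05, -2.66, 0, 0, 8.0, -19.55, -42.05, -2.66, 0, 0, 8.0, -19.55, -42.05, -2.66, 0, 0, 8.0, -19.55, -42.05, -2.66, 0, 0, 8.0, -19.55, -42.05, -2.66, 0, 0, 8.0, -19.55, -42.05, -2.66, 0, 0, 8.0, -19.55, -42.05, -2.66, 0, 0, 8.0, -19.55, -42.05, -2.66, 0, 0, 8.0, -19.55, -42.05, -2.66, 0, 0, 8.0, -19.55, -42.05, -2.66, 0, 0, 8.0, -19.55, -42.05, -2.66, 0, 0]' --hand 8.54 --squeeze 40

```text
t: 2.22
tcp_pos: [0.4881, -0.2163, 0.1508]
ee_rot: [0.084, 0.702, -0.083, 0.702]
wrist_force: [0.0, 0.4, 0.4]
gripper_width: 1.0
```

```bash
cat >> h.py <<'E'
def yaw():
    o=sensors.get_obs();M=R.from_quat(o['ee_rot']).as_matrix();return np.degrees(np.arctan2(M[1,1],M[0,1])),M
def plan(target,yawdeg):
    """shift (cm) and rotvec to tool straight down at yaw, target m"""
    y=np.radians(yawdeg);X=np.array([0,0,-1]);Y=np.array([np.cos(y),np.sin(y),0])
    G=np.stack([X,Y,np.cross(X,Y)],1);_,M=yaw()
    return toolmove(target).round(3),R.from_matrix(M.T@G).as_rotvec().round(4)
E
python3 - <<'E'
from h import *
o=sensors.get_obs();print(o['t'],o['tcp_pos'],o['q'].round(3),yaw()[0])
print(plan([.4881,-.2165,.029],76.5))
c=cam('wrist');cv2.imwrite('pics/w1.png',np.clip(c['color']*1.7,0,255).astype(np.uint8))
W=cloud(c);S=W[(abs(W[...,2]-.071)<.006)&(abs(W[...,0]-.488)<.045)&(abs(W[...,1]+.2165)<.045)]
r=cv2.minAreaRect((S[:,:2]*1000).astype(np.float32));print(len(S),r,np.median(S[:,2]))
E
```

```text
2.225 [ 0.48809677 -0.2163132   0.15080508] [-4.180e-01  1.550e-01 -1.820e-01  1.235e+00  1.000e-03 -1.810e-01] 76.44671018040715
(array([12.18 , -0.034,  0.015]), array([-0.0009, -0.0008, -0.0013]))
3454 ((486.304443359375, -216.29042053222656), (31.769250869750977, 44.06545639038086), 75.78901672363281) 0.07001759320164386
```

View pics/w1.png

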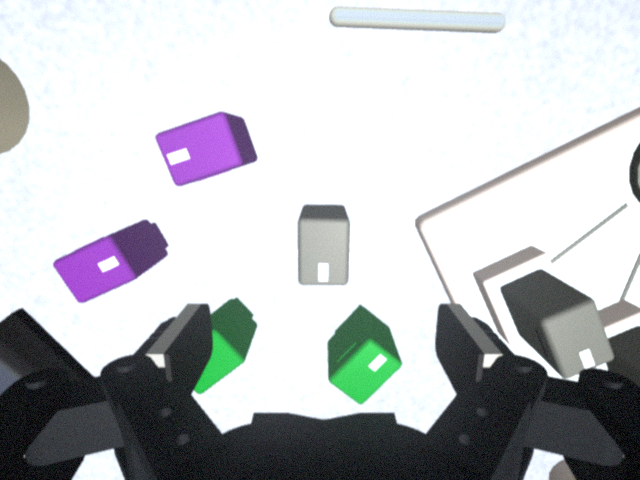

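The wrist camera shows the grey pack centred at (323,245) between the jaws, with the green packs clear of the finger path. Its position agrees with the top view to within 2 mm, so I'll go down and grip.

Call:
arm_command --plan '[5, -0.03, -0.07, 0, 0, 0, 9, -0.03, -0.07, 0, 0, 0, 11.5, -0.03, -0.07, 0, 0, 0, 12.2, -0.03, -0.07, 0, 0, 0, 12.2, -0.03, -0.07, 0, 0, 0]'

```text
t: 2.9
tcp_pos: [0.4875, -0.2163, 0.0291]
ee_rot: [0.084, 0.702, -0.083, 0.702]
wrist_force: [1.0, 0.2, -0.3]
gripper_width: 0.998
```

Call:
arm_command --plan '[0, 0, 0, 0, 0, 0, 0, 0, 0, 0, 0, 0, 0, 0, 0, 0, 0, 0, 0, 0, 0, 0, 0, 0, 0, 0, 0, 0, 0, 0, 0, 0, 0, 0, 0, 0, 0, 0, 0, 0, 0, 0]' --hand 0 --squeeze 40

```text
t: 3.78
tcp_pos: [0.488, -0.2165, 0.0299]
ee_rot: [0.084, 0.702, -0.083, 0.702]
wrist_force: [0.0, 0.2, 5.6]
gripper_width: 0.367
```

Call:
arm_command --plan '[-1, 0, 0, 0, 0, 0, -5, 0, 0, 0, 0, 0, -10, 0, 0, 0, 0, 0, -11, 0, 0, 0, 0, 0, -11, 0, 0, 0, 0, 0]'

```text
t: 4.4
tcp_pos: [0.488, -0.2167, 0.1402]
ee_rot: [0.084, 0.702, -0.083, 0.703]
wrist_force: [-0.3, 0.6, -1.8]
gripper_width: 0.366
```

```bash
python3 - <<'E'
from h import *
o=sensors.get_obs();print(o['t'],o['tcp_pos'],yaw()[0],o['gripper_width'])
print(plan([.4998,.1776,.13],103.8))
E
```

```text
4.4 [ 0.48803602 -0.21673056  0.14023681] 76.44493375668861 0.36630250340481796
(array([ 1.046, 38.609, -8.1  ]), array([-0.4774,  0.0017, -0.0005]))
```

Call:
arm_command --plan '[0, 6, -1.26, -0.08, 0, 0, 0, 12, -2.52, -0.2, 0, 0, 0, 18, -3.8, -0.3, 0, 0, 0, 24, -5, -0.4, 0, 0, 0, 30, -6.3, -0.478, 0, 0, 0, 36, -7.55, -0.478, 0, 0, 0, 38.6, -8.1, -0.478, 0, 0, 2, 38.6, -8.1, -0.478, 0, 0, 3.5, 38.6, -8.1, -0.478, 0, 0, 3.5, 38.6, -8.1, -0.478, 0, 0, 3.5, 38.6, -8.1, -0.478, 0, 0]'

```text
t: 5.78
tcp_pos: [0.4998, 0.177, 0.1054]
ee_rot: [-0.085, 0.702, 0.085, 0.702]
wrist_force: [-0.7, -0.8, -2.1]
gripper_width: 0.367
```

```bash
python3 - <<'E'
from h import *
o=sensors.get_obs();print(o['t'],o['tcp_pos'],yaw()[0],o['gripper_width'])
def rect(W,cx,cy,r,z0,z1,name):
    S=W[(abs(W[...,0]-cx)<r)&(abs(W[...,1]-cy)<r)&(W[...,2]>z0)&(W[...,2]<z1)]
    if len(S)>10: print(name,len(S),np.median(S[:,2]).round(4),[np.round(x,1) for x in cv2.minAreaRect((S[:,:2]*1000).astype(np.float32))])
pics=[]
for n in ['wrist','side','top']:
    c=cam(n);W=cloud(c)
    rect(W,.4998,.1776,.05,.043,.051,n+' bay'); rect(W,.5831,.1478,.04,.096,.108,n+' p1')
    rect(W,.4998,.1776,.03,.138,.160,n+' packtop')
    u=np.clip(c['color']*1.5,0,255).astype(np.uint8)
    pics.append(u)
s=pics[1][120:280,180:380]
cv2.imwrite('pics/w2.png',np.hstack([cv2.resize(pics[0],(400,300)),cv2.resize(s,(375,300),interpolation=3)]))
E
```

```text
5.775 [0.4997695  0.17700641 0.10538683] 103.78318509426128 0.36726796010359436
wrist bay 2714 0.0461 [array([487. , 175.1]), array([36.3, 48.1]), np.float64(13.8)]
wrist p1 161 0.1009 [array([578.8, 134.2]), array([20.1,  4.2]), np.float64(0.5)]
wrist packtop 16454 0.1457 [array([496.4, 179.3]), array([42.1, 60.7]), np.float64(13.5)]
side bay 259 0.046 [array([506.8, 175.3]), array([75.5, 57.2]), np.float64(12.8)]
side p1 178 0.101 [array([580.7, 146.3]), array([43.4, 33.4]), np.float64(14.0)]
side packtop 213 0.1463 [array([495.3, 177.9]), array([40.5, 61.4]), np.float64(4.4)]
top bay 209 0.0469 [array([499.6, 177.4]), array([57.7, 48.4]), np.float64(13.9)]
top p1 436 0.1018 [array([583.3, 147.5]), array([44.7, 33.1]), np.float64(13.6)]
top packtop 71 0.1466 [array([489.5, 159.7]), array([11.1, 42.3]), np.float64(46.8)]
```

View pics/w2.png

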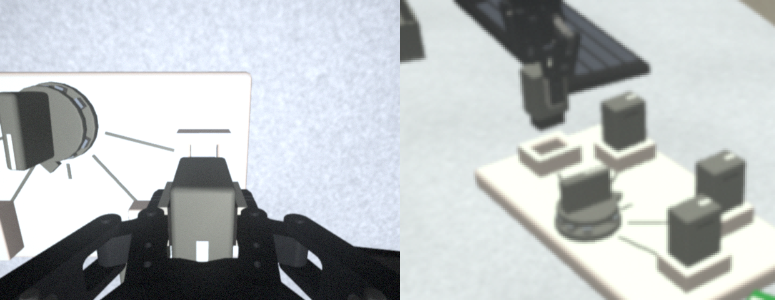

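The left half shows the pack held square with the bay beyond it, and the right half shows it hovering over the bay at (550,150). The pack-to-bay offsets from the wrist and top cameras agree to within about 0.5 mm. I'll shift 0.6 mm in y and lower.

Call:
arm_command --plan '[1.5, 0.06, 0, 0, 0, 0, 2.5, 0.06, 0, 0, 0, 0, 2.8, 0.06, 0, 0, 0, 0, 3.1, 0.06, 0, 0, 0, 0, 3.3, 0.06, 0, 0, 0, 0]'

```text
t: 6.55
tcp_pos: [0.5003, 0.178, 0.0731]
ee_rot: [-0.085, 0.701, 0.085, 0.703]
wrist_force: [-0.2, -0.0, -1.8]
gripper_width: 0.369
```

```bash
python3 - <<'E'
from h import *
o=sensors.get_obs();print(o['t'],o['tcp_pos'],yaw()[0],o['gripper_width'],o['wrist_force'],o['ft_torque'])
E
```

```text
6.55 [0.50034866 0.1779766  0.07312025] 103.79446876439232 0.36877730827128974 [-0.24886814 -0.02943615 -1.84260822] [-0.01238858  0.05344801  0.02078607]
```

The foot is about 4 mm inside the mouth with no contact force, so I'll push it home.

Call:
arm_command --plan '[0.4, 0, 0, 0, 0, 0, 0.8, 0, 0, 0, 0, 0, 1.1, 0, 0, 0, 0, 0, 1.25, 0, 0, 0, 0, 0, 1.35, 0, 0, 0, 0, 0, 1.4, 0, 0, 0, 0, 0]'

```text
t: 7.3
tcp_pos: [0.5004, 0.178, 0.0608]
ee_rot: [-0.085, 0.701, 0.085, 0.703]
wrist_force: [-6.5, -2.0, 14.5]
gripper_width: 0.369
```

Call:
arm_command --plan '[0.2, 0, 0, 0, 0, 0, 0.2, 0, 0, 0, 0, 0]'

```text
t: 7.55
tcp_pos: [0.5005, 0.178, 0.0609]
ee_rot: [-0.084, 0.7, 0.085, 0.704]
wrist_force: [-6.0, -1.7, 13.5]
gripper_width: 0.368
```

Call:
arm_command --plan '[0, 0, 0, 0, 0, 0, 0, 0, 0, 0, 0, 0, 0, 0, 0, 0, 0, 0, -0.3, 0, 0, 0, 0, 0, -0.3, 0, 0, 0, 0, 0, -2, 0, 0, 0, 0, 0, -5, 0, 0, 0, 0, 0, -9, 0, 0, 0, 0, 0, -9, 0, 0, 0, 0, 0]' --hand 8.54

```text
t: 8.68
tcp_pos: [0.502, 0.1786, 0.1554]
ee_rot: [-0.084, 0.698, 0.086, 0.706]
wrist_force: [-0.3, 0.1, -0.1]
gripper_width: 0.999
```

```bash
python3 - <<'E'
from h import *
o=sensors.get_obs();print(o['t'],o['tcp_pos'],yaw()[0],o['q'].round(2))
c=cam('side');W=cloud(c)
def rect(W,cx,cy,r,z0,z1,name):
    S=W[(abs(W[...,0]-cx)<r)&(abs(W[...,1]-cy)<r)&(W[...,2]>z0)&(W[...,2]<z1)]
    if len(S)>10: print(name,len(S),np.median(S[:,2]).round(4),[np.round(x,1) for x in cv2.minAreaRect((S[:,:2]*1000).astype(np.float32))])
for n in ['side','wrist']:
    W=cloud(cam(n))
    rect(W,.4998,.1776,.03,.092,.116,n+' pack');rect(W,.5831,.1478,.03,.092,.116,n+' p1');rect(W,.4969,.0376,.04,.082,.096,n+' bar')
print(plan([.4969,.0376,.15],100))
E
```

```text
8.675 [0.5020319  0.17858803 0.1554137 ] 103.7939768398521 [ 0.34  0.14 -0.19  1.23 -0.    0.1 ]
side pack 220 0.1004 [array([499.5, 174.1]), array([45.3, 34.4]), np.float64(12.7)]
side p1 218 0.1003 [array([581.2, 145.6]), array([46.2, 34.7]), np.float64(16.1)]
side bar 144 0.0855 [array([494.4,  35.5]), array([54.1, 16.9]), np.float64(7.4)]
wrist pack 4555 0.101 [array([498.6, 177.5]), array([43.7, 32.1]), np.float64(13.9)]
wrist p1 3746 0.1008 [array([580.9, 147.9]), array([44.5, 32.2]), np.float64(13.7)]
wrist bar 2675 0.0858 [array([495. ,  38.4]), array([56. , 14.8]), np.float64(9.9)]
(array([  0.062, -13.545,  -3.628]), array([ 0.0662,  0.0054, -0.0007]))
```

The pack top reads 101.0 mm against 100.8 mm for its latched neighbour, with matching yaw, so it is fully home. Next is the dial: centre about (496.8, 37.8) mm, bar at 10°.

Call:
arm_command --plan '[0, -6, -1.6, 0.03, 0.0054, 0, 0, -12, -3.2, 0.066, 0.0054, 0, 0.06, -13.52, -3.64, 0.066, 0.0054, 0, 0.06, -13.52, -3.64, 0.066, 0.0054, 0]'

```text
t: 9.32
tcp_pos: [0.4962, 0.0371, 0.1492]
ee_rot: [-0.061, 0.705, 0.061, 0.704]
wrist_force: [0.1, -0.4, 0.2]
gripper_width: 1.005
```

```bash
python3 - <<'E'
from h import *
o=sensors.get_obs();print(o['t'],o['tcp_pos'],yaw()[0])
print(plan([.4968,.0378,.057],100))
E
```

```text
9.325 [0.4962145  0.0371446  0.14924623] 99.89772651501768
(array([9.225, 0.043, 0.082]), array([-0.0018, -0.0014, -0.0013]))
```

Call:
arm_command --plan '[5, 0.04, 0.07, 0, 0, 0, 8.5, 0.04, 0.07, 0, 0, 0, 9.2, 0.04, 0.07, 0, 0, 0, 9.2, 0.04, 0.07, 0, 0, 0]'

```text
t: 9.82
tcp_pos: [0.4968, 0.0387, 0.0576]
ee_rot: [-0.061, 0.705, 0.062, 0.704]
wrist_force: [1.3, 0.6, -0.3]
gripper_width: 0.995
```

Call:
arm_command --plan '[0, 0, 0, 0, 0, 0, 0, 0, 0, 0, 0, 0, 0, 0, 0, 0, 0, 0, 0, 0, 0, 0, 0, 0, 0, 0, 0, 0, 0, 0, 0, 0, 0, 0, 0, 0, 0, 0, 0, 0, 0, 0, 0, 0, 0, 0, 0, 0]' --hand 0 --squeeze 40

```text
t: 10.82
tcp_pos: [0.4971, 0.0384, 0.058]
ee_rot: [-0.061, 0.705, 0.062, 0.704]
wrist_force: [-0.6, -1.5, 5.2]
gripper_width: 0.152
```

```bash
python3 - <<'E'
from h import *
o=sensors.get_obs();print(o['t'],o['tcp_pos'],yaw()[0],o['gripper_width'],o['wrist_force'],o['ft_torque'])
E
```

```text
10.825 [0.49708741 0.03843292 0.0579984 ] 99.96896249364374 0.15213907424823625 [-0.61483124 -1.54808883  5.236935  ] [-0.5135859   0.20865273 -0.01797275]
```

Gripped, with an opening of 13 mm. Pulling up.

Call:
arm_command --plan '[-0.4, 0, 0, 0, 0, 0, -0.8, 0, 0, 0, 0, 0, -1.1, 0, 0, 0, 0, 0, -1.1, 0, 0, 0, 0, 0]'

```text
t: 11.32
tcp_pos: [0.4971, 0.0384, 0.0693]
ee_rot: [-0.061, 0.705, 0.062, 0.704]
wrist_force: [0.3, -1.7, 0.1]
gripper_width: 0.155
```

```bash
python3 - <<'E'
from h import *
o=sensors.get_obs();print(o['t'],o['tcp_pos'],yaw()[0],o['gripper_width'],o['wrist_force'],o['ft_torque'])
W=cloud(cam('side'))
S=W[(np.hypot(W[...,0]-.4969,W[...,1]-.0376)<.032)&(W[...,2]>.035)&(W[...,2]<.07)]
print(len(S),np.histogram(S[:,2],bins=np.arange(.035,.0701,.0025)))
E
```

```text
11.325 [0.49706638 0.03839208 0.06928675] 99.96848865474722 0.155367017316017 [ 0.30199606 -1.74330959  0.10397167] [-0.26404823  0.01033437 -0.04645695]
383 (array([ 17,  30,  27,   1,   3,   0,   3,   5,   8,  69, 152,  22,  21,
        25]), array([0.035 , 0.0375, 0.04  , 0.0425, 0.045 , 0.0475, 0.05  , 0.0525,
       0.055 , 0.0575, 0.06  , 0.0625, 0.065 , 0.0675, 0.07  ]))
```

The disc top is now at about 61 mm, so the dial is up 11 mm. Turning +78.8° so the nose points at 88.8° world.

Call:
arm_command --plan '[0, 0, 0, -0.14, 0, 0, 0, 0, 0, -0.28, 0, 0, 0, 0, 0, -0.42, 0, 0, 0, 0, 0, -0.56, 0, 0, 0, 0, 0, -0.7, 0, 0, 0, 0, 0, -0.84, 0, 0, 0, 0, 0, -0.98, 0, 0, 0, 0, 0, -1.12, 0, 0, 0, 0, 0, -1.26, 0, 0, 0, 0, 0, -1.33, 0, 0, 0, 0, 0, -1.375, 0, 0, 0, 0, 0, -1.375, 0, 0, 0, 0, 0, -1.375, 0, 0]'

```text
t: 13.0
tcp_pos: [0.4959, 0.0391, 0.0691]
ee_rot: [-0.493, 0.506, 0.496, 0.505]
wrist_force: [-4.7, 2.5, 1.2]
gripper_width: 0.154
```

```bash
python3 - <<'E'
from h import *
o=sensors.get_obs();print(o['t'],o['tcp_pos'],yaw()[0],o['gripper_width'],o['wrist_force'],o['ft_torque'])
c=cam('wrist');d=cam('side')
cv2.imwrite('pics/d1.png',np.hstack([cv2.resize(np.clip(c['color']*1.4,0,255).astype(np.uint8),(400,300)),cv2.resize(np.clip(d['color'][120:280,180:380]*1.5,0,255).astype(np.uint8),(375,300),interpolation=3)]))
E
```

```text
13.0 [0.49592738 0.03914871 0.06907504] 178.73163254513966 0.15440356740938513 [-4.69597913  2.50075765  1.18596959] [0.67694539 0.99240711 0.01099149]
```

View pics/d1.png

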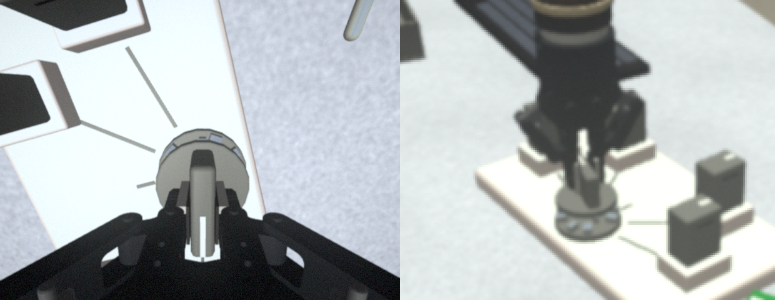

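The dial is raised and turned, with the white line at (203,235) pointing toward the bay behind the gripper. Pushing in.

Call:
arm_command --plan '[0.4, 0, 0, 0, 0, 0, 0.8, 0, 0, 0, 0, 0, 1.1, 0, 0, 0, 0, 0, 1.25, 0, 0, 0, 0, 0, 1.3, 0, 0, 0, 0, 0, 1.3, 0, 0, 0, 0, 0]'

```text
t: 13.85
tcp_pos: [0.496, 0.0392, 0.0579]
ee_rot: [-0.493, 0.505, 0.496, 0.506]
wrist_force: [-7.8, 0.9, 17.0]
gripper_width: 0.158
```

Call:
arm_command --plan '[0, 0, 0, 0, 0, 0, 0, 0, 0, 0, 0, 0, 0, 0, 0, 0, 0, 0, 0, 0, 0, 0, 0, 0, -3, 0, 0, 0, 0, 0, -7, 0, 0, 0, 0, 0, -11, 0, 0, 0, 0, 0, -14, 0, 0, 0, 0, 0, -14, 0, 0, 0, 0, 0]' --hand 8.54

```text
t: 14.98
tcp_pos: [0.4977, 0.039, 0.2002]
ee_rot: [-0.494, 0.504, 0.495, 0.507]
wrist_force: [0.5, 0.0, 0.5]
gripper_width: 0.999
```

```bash
python3 - <<'E'
from h import *
o=sensors.get_obs();print(o['t'],o['tcp_pos'],yaw()[0],o['gripper_width'],o['wrist_force'])
def rect(W,cx,cy,r,z0,z1,name):
    S=W[(abs(W[...,0]-cx)<r)&(abs(W[...,1]-cy)<r)&(W[...,2]>z0)&(W[...,2]<z1)]
    if len(S)>10: print(name,len(S),np.median(S[:,2]).round(4),[np.round(x,1) for x in cv2.minAreaRect((S[:,:2]*1000).astype(np.float32))])
for n in ['side','wrist','top']:
    W=cloud(cam(n))
    rect(W,.4998,.1776,.03,.092,.116,n+' pack');rect(W,.5831,.1478,.03,.092,.116,n+' p1');rect(W,.4969,.0376,.034,.078,.105,n+' bar');rect(W,.4969,.0376,.034,.04,.068,n+' disc')
c=load('wrist');d=load('side')
cv2.imwrite('pics/d2.png',np.hstack([cv2.resize(np.clip(c['color']*1.4,0,255).astype(np.uint8),(400,300)),cv2.resize(np.clip(d['color'][120:280,180:380]*1.5,0,255).astype(np.uint8),(375,300),interpolation=3)]))
E
```

```text
14.975 [0.4977251  0.03895532 0.20023357] 178.71929722513016 0.9989755597177449 [0.54608738 0.04707105 0.46121311]
side pack 219 0.1004 [array([499.2, 174. ]), array([44.6, 33.3]), np.float64(14.0)]
side p1 215 0.1005 [array([580.9, 145.7]), array([46.2, 34. ]), np.float64(11.5)]
side bar 148 0.0856 [array([494.8,  34.9]), array([55.7, 14.7]), np.float64(88.5)]
side disc 498 0.0493 [array([494.9,  33.6]), array([60.3, 64.4]), np.float64(81.7)]
wrist pack 1124 0.1003 [array([500.1, 165.3]), array([18.3, 46.5]), np.float64(88.3)]
wrist p1 1953 0.1008 [array([578.1, 146.1]), array([37.7, 32.6]), np.float64(14.2)]
wrist bar 1507 0.086 [array([495.1,  37.6]), array([56.4, 14. ]), np.float64(89.2)]
wrist disc 3883 0.0492 [array([495.4,  36.8]), array([65.1, 64.6]), np.float64(3.4)]
top bar 91 0.0864 [array([496.4,  21. ]), array([22.2, 13.1]), np.float64(89.1)]
top disc 375 0.0496 [array([492.7,  22.7]), array([36.3, 65.1]), np.float64(74.9)]
```

View pics/d2.png

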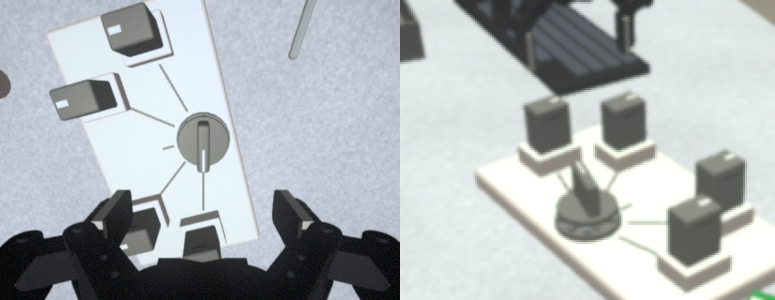

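The dial's white line at (204,160) points down the printed line to the filled bay. The bar is at 89° against the 88.8° wanted, at its original height, and the robot is clear. Handing in.

```bash
python3 -c "
from h import *
print(manip.hand_in())"
```

```text
the job is handed in; nothing more can be done
None
```

The loose grey pack is plugged fully home in the empty +75° bay. The dial was then pulled up about 11 mm, turned to that bay, pushed back in and released, and I handed the job in at about 15 s.

- **Pack:** in the last side view its top read the same height as the latched pack beside it (100.4 and 100.5 mm).
- **Dial:** the bar's axis is at about 89° (the bay bears 88.8°). The bar top is back at its starting height (86.0 mm, against 85.8 mm at the start).
- **Robot:** it was clear of everything, with the gripper open and the tool tip at 0.20 m. Wrist force readings stayed at or below about 17 N.
- **Camera disagreement:** the cameras differed by 2–4 mm in absolute position, in line with small calibration biases. The final top view was partly blocked by the arm, so the last checks rest on the side and wrist cameras.

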